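# Load a stick of clips into the bag clipper

### The arm

A 6-joint arm with a two-finger parallel gripper is mounted at the origin on a cart in front of the work surface, level with it; the furniture and walls round the work are solid. World frame = base frame: x ahead of the robot, y to its left, z up, the work surface at z = 0. Lengths are in m, angles in rad, forces in N, time in s.
With the tool pointing down it reaches from about 0.425 to 0.95 m from the base axis. Payload 3.5 kg.
Tool frame: the origin (TCP) lies at the very end of the fingers, on their centre line; the grasp point (between the pads) lies 19 mm behind it; z points along the fingers, y is the direction in which the jaws open and shut (so a half turn about z gives the same grasp; the last joint's range is limited). The gripper opens to 85 mm and grips with 20 to 120 N. Pads are 22 mm wide; open, the fingers measure 114 mm over their backs; the gripper's body (76 mm by 85 mm) begins 54 mm behind the grasp point. The pads swing forward as they close: fully open they stand 13 mm farther back than shut.
Start: joints at [-1.441, 0.286, 1.577, -0, 1.279, -0.15], TCP at [0.186, -0.649, 0.231] pointing down, gripper open.
Joint ranges: [-2.77, 2.77], [-0.9, 2.22], [0.21, 2.48], [-1.53, 4.67], [0.24, 2.81], [-2.84, 2.84]. Speed limits (rad/s): [2.79, 2.79, 3.14, 3.14, 3.14, 3.14].

### API

Orientations are given as a unit quaternion [x, y, z, w].
In Python, from plant import get_state, vision, ctrl, cut_out gives the robot as it stands.
- The arm moves only by the tool jog_arm, never from a script. Its argument "commands" is text: rows parted by semicolons, each of 6 numbers parted by spaces: the shift along the world's x, y, z in m, then the turn, a rotation vector about the world's x, y, z in rad. A call has 1 to 20 rows; each row is the pose to reach, as a shift and turn from the pose commanded when the call began; what a row does not reach only later rows make up. A row lasts 1/8 s, in which the tool goes at most 62.5 mm and 10.7 degrees, less where a joint would pass 70% of its speed; a pose out of reach is approached as far as the arm can. A call with a gripper value outside its range is refused whole. "gripper" is the opening in per cent of the stroke, from 0 (shut) to 100 (fully open), set as the call begins (left out, the last holds). The fingers move at their own pace and stop on an object; "grip_force" is the grip in N (left out, the last holds). Time passes only in rows, so rows that repeat a pose let the fingers close. It gives the time, the measured TCP pose, the force and the opening at its end, in the units of the state.
- get_state(): the state, without advancing time (a new reading comes with each control period).
- vision.read_camera(name): name is "side" or "top" or "wrist"; returns a dict with "frame" (480x640x3 uint8, red, green, blue), "z_map" (480x640 float32, m along the optical axis (not along the pixel's ray), 0 where there is no reading), "fx", "fy", "cx", "cy" (pixels), "R" (3x3) and "t" (3): a world point X has camera coordinates R X + t. Camera axes: x right, y down, z forward; pixel columns grow to the right and rows downward; lengths in m; the calibration is good to about 2 mm. A picture is of the moment at which its call begins.
- ctrl.sign_off(): hands the job in, once; it reports no verdict.
Trained networks look in the newest picture that a camera, given by its name, has taken for a name from the list of things; names that differ only in an ending like _2 or _b are one class to them, and where a whole thing is asked for, a point or a joint stands for the part that bears it (a point fixed in the world has none). Each returns a list of dicts, best first, with "conf" (0 to 1); they miss things now and then, are a little off and sometimes report something else, mostly with a low value. They report only what shows in the picture. A call takes as long as a camera call. They do not tell look-alikes from the thing itself.
- cut_out(camera, query): "pixels" (480x640 bool, what is visible of it) and "box" ([centre column, centre row, width, height] in pixels, round what is visible of it).
The state is a dict: "time": time; "qpos": joint angles; "dq": joint speeds; "joint_efforts": joint torques, N m; "eef_pos": TCP position; "tcp_rot": TCP orientation; "contact_force": force on the tool from outside, world axes, zero at the start; "wrist_torque": the same for the moment, N m; "opening": opening from 0.0 (shut) to 1.0 (fully open).
Only numpy, scipy, OpenCV 4.12 (cv2) and the standard library are available. Lean on these libraries where they do the work, as an engineer would, in place of code of your own. Each camera call takes 0.05 s, during which the arm holds its last target.

### The job

Load the bag clipper on the worktop with the full narrow stick of clips: with the end of the stick push the spring follower back until the stick goes down flat on the channel floor behind the low nose lip, and let go of it. Then push the sliding rail by its upright tab until it is fully closed over the stick. Leave the wide stick and the short stick where they lie.

Things in the scene. Friction and masses are not known exactly. Their poses are not given: they have to be found in the camera images.
- clipper: Bench bag clipper, fixed: grey base plate 272 x 64 mm, 12 thick, with an open-topped channel along its x axis. Origin on the worktop, under the centre of a correctly loaded stick. +x points along the channel from nose to rear, y across, z up. Plate from x = -85 to +187 mm; the channel floor is its top, z = 12 mm. Spring housing and the open rail are at the rear.
- nose_lip (a point): Middle of the top edge of the nose lip's inner face: clipper x = -40 mm, 8 mm above the channel floor. The lip is a low steel bar across the channel, 6 mm thick; ahead of it nothing stands higher than 2 mm over the floor. The stick's front end must come down behind (+x of) this face. Axes as the clipper's.
- finger_gap (a point): Middle of the gap in the channel's side guides, on the floor, at clipper x = 2 mm. The guides are 9 mm high, 26 mm apart at the foot, flared to 36 apart at the top, 43 over their outsides, and run from x = -46 to -24 and 28 to 98 mm; in the gap between (52 mm long) fingers holding the stick may reach down to the floor. Axes as the clipper's.
- follower (a joint): Black spring block in the channel, 14 mm long, 22 wide, up to 31 mm above the floor. Value: how far (m) it is pushed to +x; 0 = at rest, front face at clipper x = 22 mm, so only 62 mm is free behind the lip; stop at 0.040. Push it with the stick's end, the stick's underside held above the lip, then lower. Force 1.8 N at 0, 2.9 at 0.018 (loaded), 4.2 at 0.040; it presses the freed stick on the lip.
- rail (a joint): Sliding steel cover (inverted U, 98 mm long, 54 wide) over the channel; underside 36 mm above the channel floor, top 51 mm above the worktop. Value = opening (m) along clipper +x: 0 = closed, covering x = -42 to 56 mm; 0.125 = fully open. Starts at 0.112 to 0.125, clear of the loading place; about 1.5 N of friction, stays where left. It cannot pass a stick that is not down on the floor.
- rail_tab (a point): Centre of the rail's upright black tab, 64 mm above the worktop: 10 mm thick along the clipper's x, 40 wide, rising from 51 to 78 mm above the worktop, at x = 48 mm + rail opening in the clipper's frame, 8 mm from the rail's rear end. Push its rear (+x) face towards the nose to close the rail. Axes as the clipper's.
- full_stick_center (a point): Centre of the full narrow stick: ten aluminium U-shaped clips in a row, 80 mm long (its x axis), 18 wide (y), 32 high (z), about 70 g. It stands crown up on the worktop, centre 16 mm above it, and is loaded the same way up, either end first. Grip it across its width at mid-length.
- wide_stick_center (a point): Centre of a wrong, wide stick: 80 mm long (x), 34 wide (y), 32 high; it does not fit the channel. Leave it.
- short_stick_center (a point): Centre of a wrong, short stick: a rest of five clips, 40 mm long (x), 18 wide (y), 32 high. Leave it.
Things that resemble listed ones, but are neither listed nor needed, are in the scene too. What is shaped like the part that bears full_stick_center but red is not meant.

How it is judged:
On the way:
1. the full narrow stick is down in the channel between lip and follower, the rail still open (x of full_stick_center in the frame of clipper between -0.012 and 0.012 m and y of full_stick_center in the frame of clipper between -0.01 and 0.01 m and z of full_stick_center in the frame of clipper between 0.022 and 0.034 m and angle between the x axis of full_stick_center and the x axis of clipper, either way round below 0.175 rad and value of joint follower above 0.008 m and value of joint rail above 0.07 m), for 0.2 s.
At the end, for the whole second after the job is handed in: The full narrow stick is on the channel floor between lip and follower (within 12 mm along, 10 mm across, 6 mm in height, 10 degrees), the follower is held back at least 8 mm by it, the rail is closed to within 10 mm; the wide and short sticks were moved less than 25 mm (x of full_stick_center in the frame of clipper between -0.012 and 0.012 m and y of full_stick_center in the frame of clipper between -0.01 and 0.01 m and z of full_stick_center in the frame of clipper between 0.022 and 0.034 m and angle between the x axis of full_stick_center and the x axis of clipper, either way round below 0.175 rad and value of joint follower above 0.008 m and value of joint rail below 0.01 m); the robot touches nothing.
It fails at once if the wide stick is moved by more than 25 mm (distance of wide_stick_center from where it was at the start of the episode above 0.025 m).
It fails at once if the short stick is moved by more than 25 mm (distance of short_stick_center from where it was at the start of the episode above 0.025 m).
It also fails if it takes over 45 s, if anything falls off the work surface, if the arm or the gripper's body presses on something with over 40 N, if the wrist force passes 120 N, or if a joint passes its speed limit or range.

## Working session

There is one attempt and no reset: what is moved stays moved. The work goes in short steps, Python scripts to look and compute and a tool call to move; the robot and the scene stay as the last step left them, time stands still between calls to the robot, and variables do not carry over. Pictures are saved under pics/ and viewed, and the job is handed in when it is done.

Besides the shell and the picture viewer there is one more tool, called after "Request:" by a JSON object that holds its "method" and its "body", one argument or row to a line. jog_arm: Moves the arm, as the interface text tells. Its arguments: {"type":"object","properties":{"commands":{"type":"string"},"gripper":{"type":"number"},"grip_force":{"type":"number"}},"required":["commands"]}

```bash
mkdir -p pics; ls
python3 - <<'E'
from plant import get_state, vision, ctrl, cut_out
import cv2,pickle
d={}
for n in ["top","side","wrist"]:
    c=vision.read_camera(n); d[n]=c
    cv2.imwrite(f"pics/{n}0.png",c["frame"][:,:,::-1])
pickle.dump(d,open("d0.pkl","wb"))
s=get_state();print(s["time"],s["eef_pos"],s["tcp_rot"],s["opening"])
E
```

```text
pics
0.15 [ 0.18637545 -0.64822713  0.23023067] [ 9.90228349e-01  1.39452371e-01  1.15529262e-05 -9.23595100e-04] 0.9996945093259165
```

View pics/top0.png

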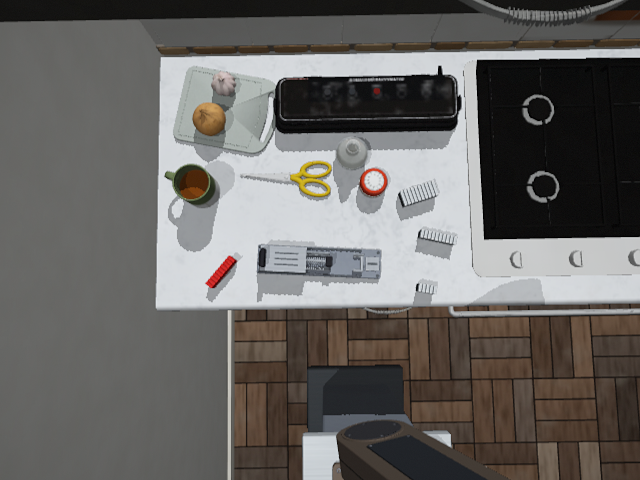

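View pics/side0.png

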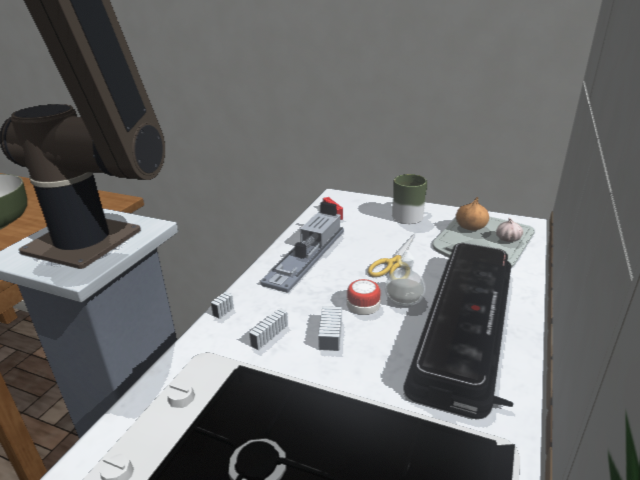

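View pics/wrist0.png

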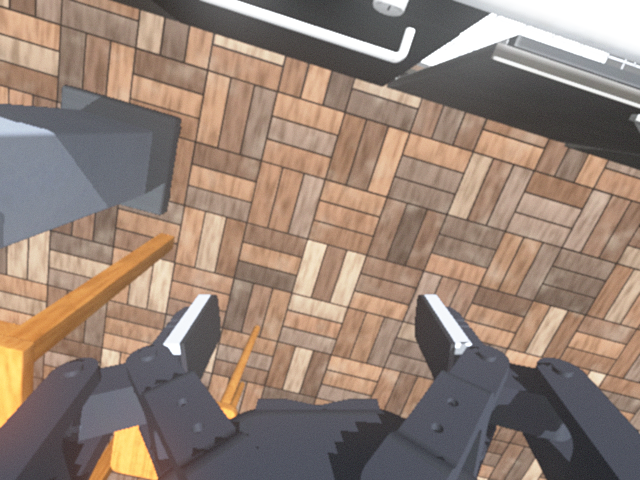

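The top view shows the clipper at about (320,262) with its rear to the left. The wide stick is at (418,192), the full narrow stick at (437,237) and the short stick at (427,287). The red decoy is at (221,271). Next I'll measure these.

```bash
cat > h.py <<'E'
import numpy as np,cv2
def pts(c):
    z=c["z_map"];v,u=np.mgrid[:480,:640]
    P=np.stack([(u-c["cx"])/c["fx"]*z,(v-c["cy"])/c["fy"]*z,z],-1)
    return (P-np.array(c["t"]))@np.array(c["R"])
E
python3 - <<'E'
from plant import *
from h import *
for n in ["top","side"]:
  c=vision.read_camera(n);W=pts(c);print(n,c["fx"],"campos",-np.array(c["R"]).T@c["t"])
  for q in ["clipper","full_stick_center","wide_stick_center","short_stick_center","rail","follower","rail_tab","nose_lip"]:
    for r in cut_out(n,q)[:3]:
        m=r["pixels"]&(c["z_map"]>0)
        p=W[m]
        if len(p)<5: print(q,r["conf"],r["box"],len(p));continue
        zt=np.percentile(p[:,2],95)
        t=p[p[:,2]>max(zt-.008,0.005)]
        rect=cv2.minAreaRect((t[:,:2]*1000).astype(np.float32))
        print(q,round(r["conf"],2),np.round(r["box"]),len(p),"med",np.round(np.median(p,0),3),"ztop",round(zt,4),"rect",np.round(rect[0],1),np.round(rect[1],1),round(rect[2],1))
E
```

```text
top 480.5147443016439 campos [0.46562324 0.10368334 1.06739051]
clipper 0.74 [320. 260. 122.  30.] 3563 med [0.525 0.117 0.017] ztop 0.0549 rect [529.7 170.4] [146.6  54.2] 86.4
full_stick_center 0.78 [438. 237.  36.  22.] 361 med [ 0.573 -0.14   0.032] ztop 0.0355 rect [ 573.7 -141.9] [79.2 18.2] 77.4
full_stick_center 0.31 [320. 259. 124.  36.] 3564 med [0.525 0.117 0.017] ztop 0.0549 rect [529.7 170.4] [146.6  54.2] 86.4
full_stick_center 0.17 [427. 288.  22.  12.] 180 med [ 0.463 -0.112  0.032] ztop 0.0352 rect [ 463.  -113.5] [38.7 18. ] 80.2
wide_stick_center 0.89 [418. 197.  45.  26.] 628 med [ 0.669 -0.102  0.032] ztop 0.0356 rect [ 670.7 -103.3] [34.  78.2] 17.2
short_stick_center 0.6 [426. 289.  21.  11.] 188 med [ 0.463 -0.112  0.032] ztop 0.0351 rect [ 463.  -113.5] [38.7 18. ] 80.2
rail 0.86 [283. 259.  46.  30.] 1216 med [0.53  0.195 0.052] ztop 0.0778 rect [533.5 233.4] [ 9.3 39.7] 88.0
follower 0.67 [320. 260. 123.  33.] 3616 med [0.525 0.117 0.016] ztop 0.0549 rect [529.7 170.4] [146.6  54.2] 86.4
follower 0.43 [321. 260.  27.  11.] 161 med [0.526 0.112 0.036] ztop 0
[... 818 characters left out ...]
.2
wide_stick_center 0.82 [330. 327.  26.  44.] 891 med [ 0.674 -0.124  0.03 ] ztop 0.0323 rect [ 669.3 -106.1] [33.7 81.3] 17.0
short_stick_center 0.79 [222. 304.  25.  26.] 418 med [ 0.466 -0.121  0.021] ztop 0.0316 rect [ 461.2 -116.2] [40.1 19.3] 77.1
rail 0.68 [320. 224.  41.  40.] 970 med [0.536 0.192 0.05 ] ztop 0.0723 rect [532.7 230.8] [14.3 38.2] 83.3
follower 0.74 [308. 246.  26.  26.] 308 med [0.526 0.097 0.031] ztop 0.0421 rect [527.7 122.4] [79.2 22. ] 81.4
rail_tab 0.95 [320. 225.  39.  45.] 974 med [0.537 0.191 0.05 ] ztop 0.0725 rect [532.4 230.8] [14.3 38.8] 83.3
rail_tab 0.17 [303. 248.  86.  92.] 2878 med [0.532 0.115 0.015] ztop 0.0541 rect [527.4 189.3] [98.5 57.8] 87.0
```

Run:
```python
import pickle,cv2
d=pickle.load(open("d0.pkl","rb"))
f=d["top"]["frame"][225:305,245:465,::-1]
cv2.imwrite("pics/topz.png",cv2.resize(f,None,fx=3.6,fy=3.6,interpolation=cv2.INTER_CUBIC))
f=d["side"]["frame"][190:360,200:350,::-1]
cv2.imwrite("pics/sidez.png",cv2.resize(f,None,fx=3.5,fy=3.5,interpolation=cv2.INTER_CUBIC))
```

```text
(no output)
```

View pics/topz.png

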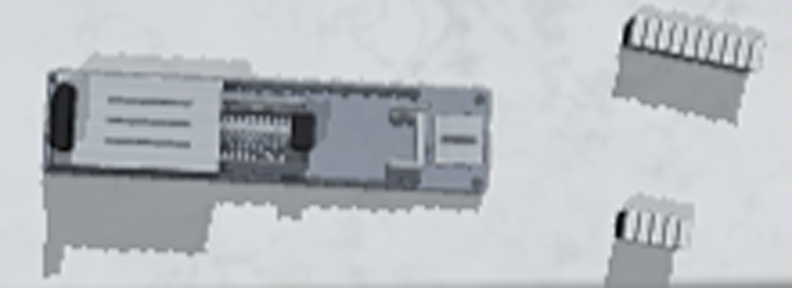

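View pics/sidez.png

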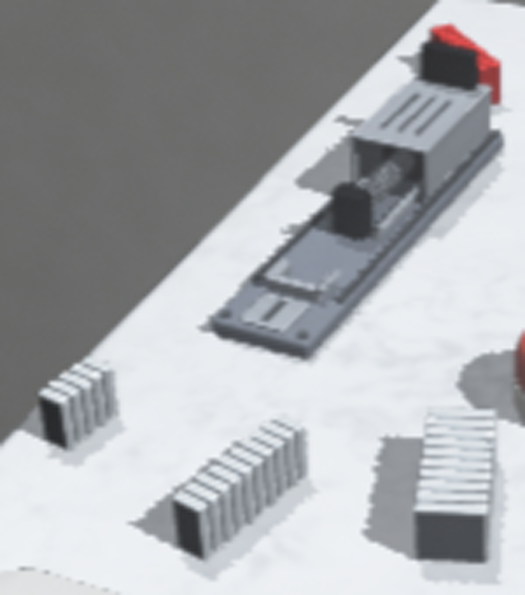

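Run:
```python
import pickle
from h import *
d=pickle.load(open("d0.pkl","rb"))
for n in ["top","side"]:
    W=pts(d[n]); P=W.reshape(-1,3)
    # table height
    tb=P[(abs(P[:,0]-.6)<.03)&(abs(P[:,1]+.02)<.03)]
    print(n,"table z",np.median(tb[:,2]))
    z0=np.median(tb[:,2])
    # plate+all of clipper
    b=(P[:,0]>.46)&(P[:,0]<.60)&(P[:,1]>-.05)&(P[:,1]<.29)
    q=P[b&(P[:,2]-z0>.006)]
    r=cv2.minAreaRect((q[:,:2]*1000).astype(np.float32));print("all",r)
    q=P[b&(abs(P[:,2]-z0-.012)<.003)]
    r=cv2.minAreaRect((q[:,:2]*1000).astype(np.float32));print("plate",r)
    q=P[b&(P[:,2]-z0>.056)]
    r=cv2.minAreaRect((q[:,:2]*1000).astype(np.float32));print("tab",r)
    q=P[b&(abs(P[:,2]-z0-.051)<.003)]
    r=cv2.minAreaRect((q[:,:2]*1000).astype(np.float32));print("railtop",r)
```

```text
top table z 0.000991863831770063
all ((521.7780151367188, 120.22603607177734), (122.17723846435547, 276.8668212890625), 0.7470110058784485)
plate ((526.2738647460938, 117.76520538330078), (271.3213195800781, 63.89857482910156), 86.39013671875)
tab ((523.291748046875, 164.770263671875), (154.25936889648438, 66.5816650390625), 69.99491119384766)
railtop ((531.0018310546875, 193.12765502929688), (97.7445297241211, 53.902400970458984), 86.437744140625)
side table z -0.0009334748877902169
all ((524.1029663085938, 115.1521987915039), (274.01519775390625, 65.9597396850586), 86.4059829711914)
plate ((524.3636474609375, 115.29513549804688), (274.0046081542969, 65.43841552734375), 86.07260131835938)
tab ((532.0284423828125, 229.6107177734375), (11.929268836975098, 38.17330551147461), 86.04678344726562)
railtop ((528.520263671875, 189.82078552246094), (99.73929595947266, 54.96697998046875), 86.60194396972656)
```

Request:
{"method": "jog_arm", "body": {
  "commands": "0.387 0.505 -0.03 0 0 1.07;0.387 0.505 -0.03 0 0 1.07;0.387 0.505 -0.03 0 0 1.07;0.387 0.505 -0.03 0 0 1.07;0.387 0.505 -0.03 0 0 1.07;0.387 0.505 -0.03 0 0 1.07;0.387 0.505 -0.03 0 0 1.07;0.387 0.505 -0.03 0 0 1.07;0.387 0.505 -0.03 0 0 1.07;0.387 0.505 -0.03 0 0 1.07;0.387 0.505 -0.03 0 0 1.07;0.387 0.505 -0.03 0 0 1.07;0.387 0.505 -0.03 0 0 1.07;0.387 0.505 -0.03 0 0 1.07",
  "gripper": 55,
  "grip_force": 40
}}

```text
time: 2.8
eef_pos: [0.5728, -0.1452, 0.2015]
tcp_rot: [0.781, 0.624, -0.0, 0.0]
contact_force: [0.1, -0.3, -0.2]
opening: 0.55
```

```bash
cat > w.py <<'E'
import sys
from plant import *
from h import *
n=sys.argv[1]; cam=sys.argv[2] if len(sys.argv)>2 else "wrist"
c=vision.read_camera(cam);W=pts(c)
cv2.imwrite(f"pics/{n}.png",c["frame"][:,:,::-1])
np.savez(f"{n}.npz",W=W,frame=c["frame"])
s=get_state();print(s["time"],np.round(s["eef_pos"],4),np.round(s["tcp_rot"],4),s["opening"],np.round(s["contact_force"],2))
E
python3 w.py w1
python3 - <<'E'
import numpy as np,cv2
W=np.load("w1.npz")["W"];P=W.reshape(-1,3)
b=(abs(P[:,0]-.573)<.052)&(abs(P[:,1]+.143)<.055)
q=P[b];print("z pct",np.percentile(q[:,2],[5,50,95]))
q=q[(q[:,2]>.025)&(q[:,2]<.04)]
print(len(q),np.median(q[:,2]),cv2.minAreaRect((q[:,:2]*1000).astype(np.float32)))
E
```

```text
2.85 [ 0.5729 -0.145   0.2015] [ 7.814e-01  6.240e-01 -0.000e+00  1.000e-04] 0.5501388941663659 [-0.12  0.19 -0.09]
z pct [-0.00076324  0.2743808   0.29733011]
1489 0.031130414160651206 ((572.4193725585938, -144.03634643554688), (79.16267395019531, 17.320777893066406), 76.63902282714844)
```

View pics/w1.png

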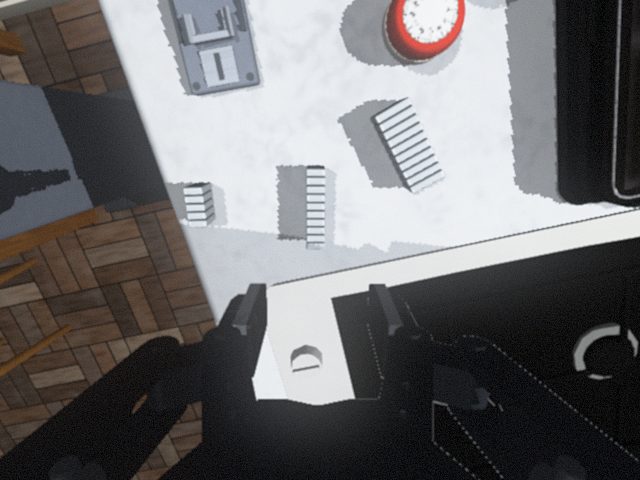

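Request:
{"method": "jog_arm", "body": {
  "commands": "0 0.0015 -0.06 0 0 0;0 0.0015 -0.12 0 0 0;0 0.0015 -0.165 0 0 0;0 0.0015 -0.19 0 0 0;0 0.0015 -0.1965 0 0 0;0 0.0015 -0.1965 0 0 0;0 0.0015 -0.1965 0 0 0"
}}

```text
time: 3.72
eef_pos: [0.5747, -0.143, 0.0067]
tcp_rot: [0.781, 0.625, 0.001, 0.002]
contact_force: [0.2, 0.1, -0.0]
opening: 0.543
```

Request:
{"method": "jog_arm", "body": {
  "commands": "0 0 0 0 0 0;0 0 0 0 0 0;0 0 0 0 0 0;0 0 0 0 0 0;0 0 0 0 0 0;0 0 0 0 0 0",
  "gripper": 0,
  "grip_force": 45
}}

```text
time: 4.47
eef_pos: [0.5744, -0.1426, 0.0061]
tcp_rot: [0.781, 0.625, 0.0, 0.001]
contact_force: [-1.0, 0.6, 6.1]
opening: 0.202
```

Request:
{"method": "jog_arm", "body": {
  "commands": "0 0 0.04 0 0 0;0 0 0.1 0 0 0;0 0 0.12 0 0 0.16;-0.02 0.06 0.12 0 0 0.16;-0.04 0.12 0.12 0 0 0.16;-0.054 0.178 0.12 0 0 0.16;-0.054 0.178 0.12 0 0 0.16;-0.054 0.178 0.12 0 0 0.16;-0.054 0.178 0.12 0 0 0.16"
}}

```text
time: 5.6
eef_pos: [0.5198, 0.0346, 0.1247]
tcp_rot: [0.729, 0.685, -0.0, 0.0]
contact_force: [0.1, -0.1, -0.6]
opening: 0.201
```

```bash
python3 w.py s2 side;python3 w.py w2
python3 - <<'E'
from plant import *
from h import *
for n in ["side","wrist"]:
  c=vision.read_camera(n);W=pts(c)
  P=W.reshape(-1,3)
  b=(abs(P[:,0]-.525)<.1)&(abs(P[:,1]-.117)<.16)
  q=P[b&(abs(P[:,2]-.012)<.003)]
  print(n,"plate",len(q),cv2.minAreaRect((q[:,:2]*1000).astype(np.float32)))
  for r in cut_out(n,"full_stick_center")[:2]:
    p=W[r["pixels"]]; print(n,r["conf"],np.round(r["box"]),np.round(np.percentile(p,[2,50,98],axis=0),4))
  q=P[b&(abs(P[:,2]-.051)<.002)]
  if len(q)>50: print("rail",len(q),cv2.minAreaRect((q[:,:2]*1000).astype(np.float32)))
E
```

```text
5.65 [0.5199 0.0345 0.1247] [ 7.290e-01  6.845e-01 -1.000e-04  0.000e+00] 0.20132499964727116 [ 0.17 -0.63 -0.71]
5.7 [0.5198 0.0345 0.1247] [ 7.290e-01  6.845e-01 -1.000e-04  0.000e+00] 0.20016899834758148 [ 0.59 -0.11 -0.24]
side plate 1180 ((524.37548828125, 113.6129379272461), (270.5289611816406, 64.25279235839844), 86.4746322631836)
side 0.73 [277. 219.  19.  24.] [[ 0.5101 -0.0086  0.12  ]
 [ 0.5234  0.0006  0.1394]
 [ 0.5287  0.0289  0.1505]]
side 0.71 [332. 208.  15.  21.] [[0.4761 0.2575 0.009 ]
 [0.5256 0.3147 0.0295]
 [0.5529 0.3555 0.0545]]
rail 410 ((529.187744140625, 189.5865020751953), (100.86898803710938, 55.263916015625), 86.84815216064453)
wrist plate 10187 ((521.9019775390625, 83.2179946899414), (203.29318237304688, 63.75918197631836), 86.39805603027344)
wrist 0.91 [318. 311.  50. 191.] [[ 0.5111 -0.0011  0.1257]
 [ 0.5204  0.0443  0.1497]
 [ 0.5298  0.0728  0.1511]]
rail 6506 ((526.6998901367188, 160.51417541503906), (35.849117279052734, 54.05268859863281), 86.22286987304688)
```

View pics/s2.png

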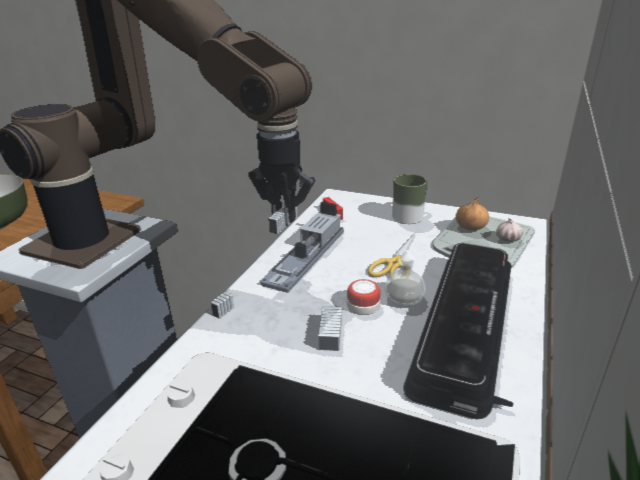

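View pics/w2.png

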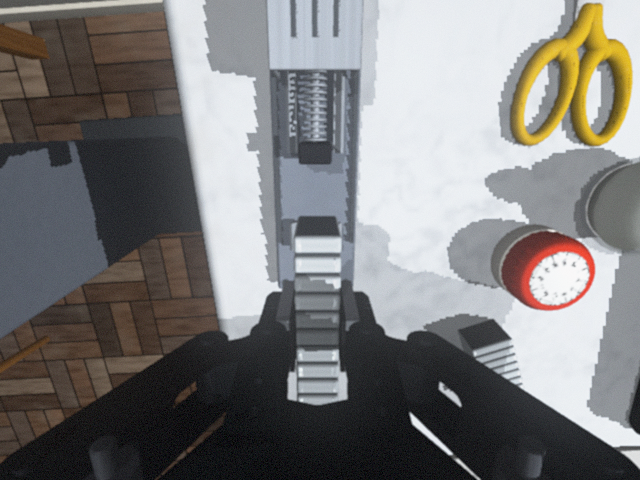

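Request:
{"method": "jog_arm", "body": {
  "commands": "-0.001 0 -0.04 0 0 0;-0.001 0 -0.08 0 0 0;-0.001 0 -0.0925 0 0 0;-0.001 0 -0.0925 0 0 0;-0.0005 0.01 -0.0925 0 0 0;0 0.018 -0.0925 0 0 0;0.0005 0.026 -0.0925 0 0 0;0.001 0.034 -0.0925 0 0 0;0.0013 0.038 -0.0925 0 0 0;0.0013 0.038 -0.0925 0 0 0;0.0013 0.038 -0.0925 0 0 0"
}}

```text
time: 7.28
eef_pos: [0.5208, 0.0736, 0.0323]
tcp_rot: [0.728, 0.685, -0.0, 0.0]
contact_force: [1.4, -4.4, 0.8]
opening: 0.202
```

```bash
python3 w.py w3;python3 w.py s3 side
python3 - <<'E'
import cv2
f=cv2.imread("pics/s3.png")[170:310,220:380]
cv2.imwrite("pics/s3z.png",cv2.resize(f,None,fx=4,fy=4,interpolation=cv2.INTER_CUBIC))
E
```

```text
7.325 [0.5208 0.0735 0.0323] [ 7.284e-01  6.851e-01 -0.000e+00  1.000e-04] 0.19686137722051547 [-0.24 -3.06  1.48]
7.375 [0.5208 0.0735 0.0323] [ 0.7284  0.6851 -0.      0.    ] 0.2018827479779073 [ 1.05 -2.13  1.48]
```

View pics/w3.png

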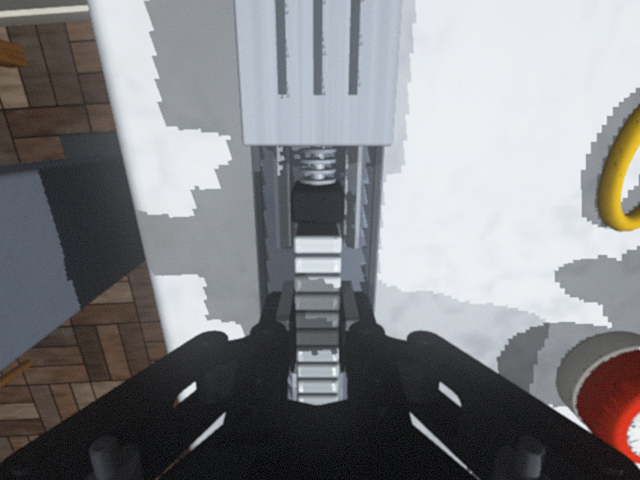

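View pics/s3z.png

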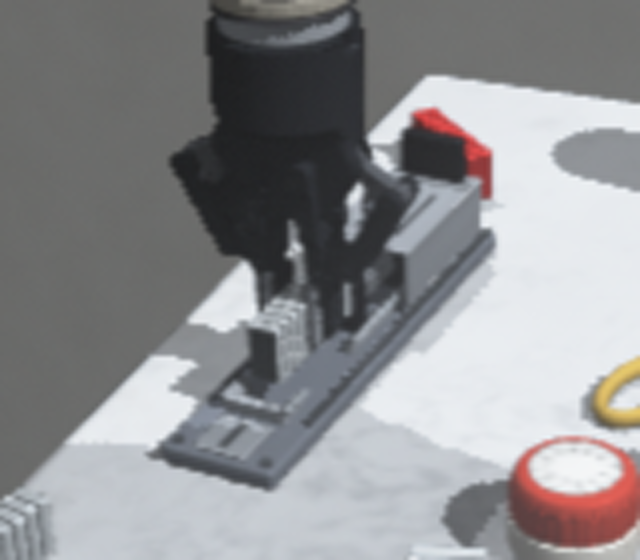

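The stick is centred on the follower, which is pushed back with about 3 N, and its front end sits behind the lip. Now I'll lower it.

Request:
{"method": "jog_arm", "body": {
  "commands": "0 0 -0.004 0 0 0;0 0 -0.008 0 0 0;0 0 -0.012 0 0 0;0 0 -0.0145 0 0 0;0 0 -0.0145 0 0 0;0 0 -0.0145 0 0 0"
}}

```text
time: 8.12
eef_pos: [0.5202, 0.0738, 0.018]
tcp_rot: [0.728, 0.685, -0.001, -0.001]
contact_force: [-2.8, -3.5, 5.9]
opening: 0.205
```

```bash
python3 w.py w4;python3 w.py s4 side
python3 - <<'E'
import cv2
f=cv2.imread("pics/s4.png")[170:310,220:380]
cv2.imwrite("pics/s4z.png",cv2.resize(f,None,fx=4,fy=4,interpolation=cv2.INTER_CUBIC))
E
```

```text
8.175 [0.5202 0.0738 0.018 ] [ 7.283e-01  6.853e-01 -7.000e-04 -6.000e-04] 0.2007811458781232 [-2.45 -3.37  4.82]
8.225 [0.5203 0.0738 0.0181] [ 7.283e-01  6.853e-01 -7.000e-04 -6.000e-04] 0.20311459067648147 [-2.51 -3.85  4.47]
```

View pics/s4z.png

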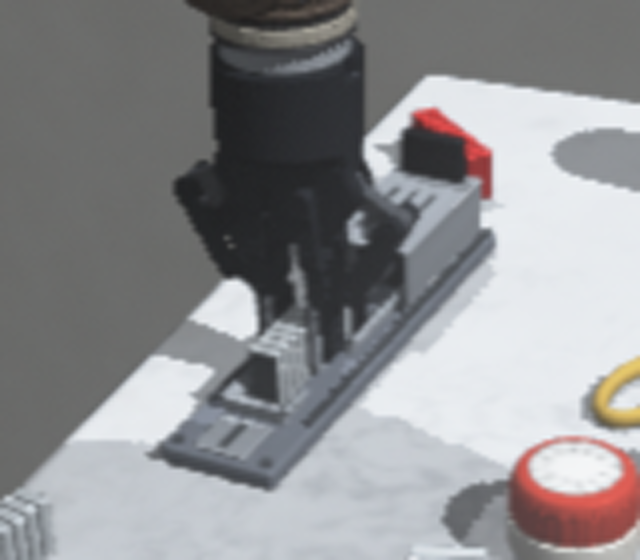

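Request:
{"method": "jog_arm", "body": {
  "commands": "0 0 0 0 0 0;0 0 0 0 0 0;0 0 0 0 0 0;0 0 0 0 0 0;0 0 0 0 0 0",
  "gripper": 45
}}

```text
time: 8.85
eef_pos: [0.5207, 0.0738, 0.0178]
tcp_rot: [0.728, 0.685, 0.0, -0.0]
contact_force: [0.0, 0.4, -0.1]
opening: 0.449
```

Request:
{"method": "jog_arm", "body": {
  "commands": "0 0 0.01 0 0 0;0 0 0.03 0 0 0;0 0 0.07 0 0 0;0 0 0.12 0 0 0;0 0 0.14 0 0 0;0 0 0.14 0 0 0"
}}

```text
time: 9.6
eef_pos: [0.5223, 0.0737, 0.1608]
tcp_rot: [0.728, 0.685, 0.002, 0.002]
contact_force: [0.5, -1.6, -0.3]
opening: 0.454
```

```bash
python3 w.py w5;python3 w.py s5 side
python3 - <<'E'
import cv2
f=cv2.imread("pics/s5.png")[170:310,220:380]
cv2.imwrite("pics/s5z.png",cv2.resize(f,None,fx=4,fy=4,interpolation=cv2.INTER_CUBIC))
from plant import *
from h import *
for n in ["side","wrist","top"]:
  c=vision.read_camera(n);W=pts(c)
  P=W.reshape(-1,3)
  q=P[(abs(P[:,0]-.523)<.03)&(abs(P[:,1]-.064)<.05)&(abs(P[:,2]-.044)<.004)]
  if len(q)>10: print(n,len(q),np.median(q[:,2]),cv2.minAreaRect((q[:,:2]*1000).astype(np.float32)))
E
```

```text
9.65 [0.5211 0.0737 0.1587] [7.283e-01 6.852e-01 7.000e-04 7.000e-04] 0.44939701146168587 [ 0.2   0.38 -0.62]
9.7 [0.5202 0.0738 0.1573] [ 7.284e-01  6.852e-01 -3.000e-04 -3.000e-04] 0.4472366119174497 [-0.81 -0.06 -0.76]
side 214 0.042431697295947 ((521.6133422851562, 69.34728240966797), (90.06617736816406, 20.872386932373047), 86.73876190185547)
wrist 2380 0.04308556566765547 ((521.0904541015625, 70.55064392089844), (87.53192138671875, 21.56975746154785), 86.63984680175781)
```

View pics/s5z.png

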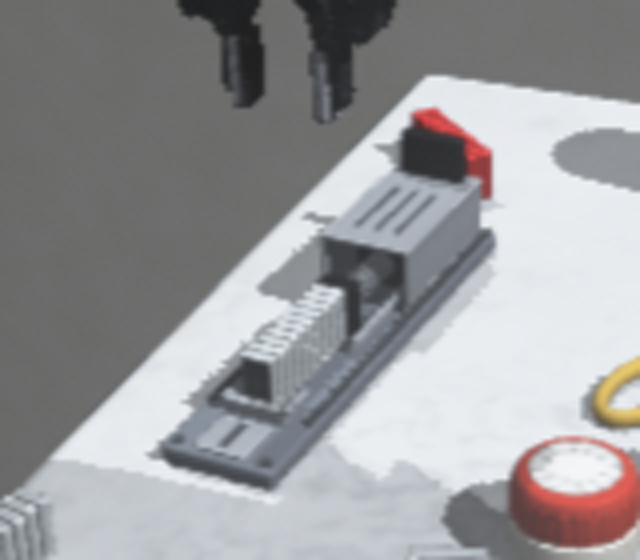

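View pics/w5.png

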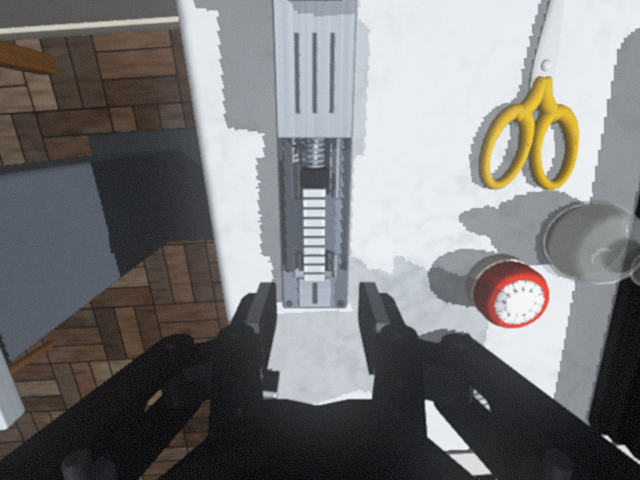

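The stick is seated flat, with its top at 43 mm, and the follower is held back. Next I'll move behind the tab with the gripper shut.

Request:
{"method": "jog_arm", "body": {
  "commands": "0.004 0.06 0 0 0 0;0.008 0.12 0 0 0 0;0.012 0.18 0 0 0 0;0.014 0.198 0 0 0 0;0.014 0.198 0 0 0 0;0.014 0.198 -0.05 0 0 0;0.014 0.198 -0.09 0 0 0;0.014 0.198 -0.098 0 0 0;0.014 0.198 -0.098 0 0 0;0.014 0.198 -0.098 0 0 0",
  "gripper": 0
}}

```text
time: 11.1
eef_pos: [0.5365, 0.2717, 0.0622]
tcp_rot: [0.729, 0.685, 0.002, 0.001]
contact_force: [-0.2, -0.1, 0.6]
opening: 0.002
```

```bash
python3 w.py w6;python3 w.py s6 side
```

```text
11.15 [0.5364 0.2719 0.0622] [0.7285 0.6851 0.0018 0.0009] 0.0005965437926875815 [ 0.1  -0.37 -0.19]
11.2 [0.5362 0.272  0.062 ] [0.7284 0.6852 0.0017 0.0009] -0.0010471182199667506 [ 0.54  1.13 -0.02]
```

View pics/s6.png

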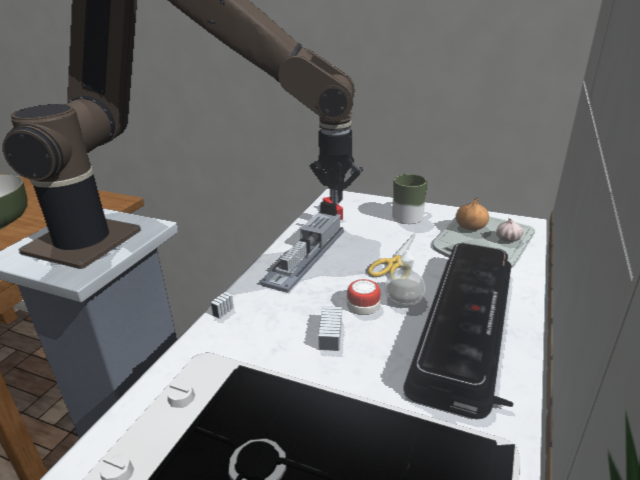

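View pics/w6.png

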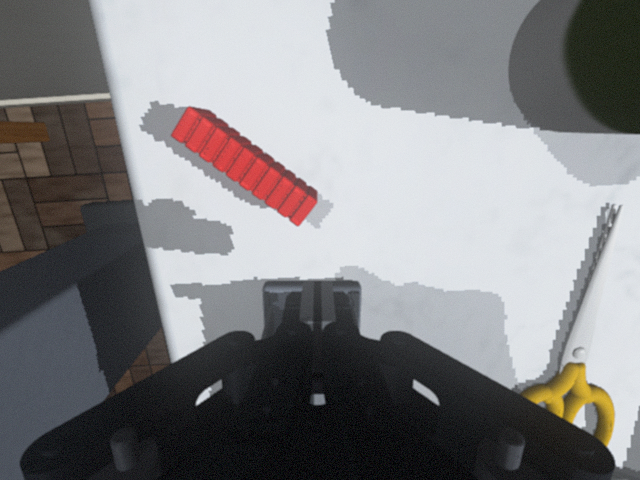

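Request:
{"method": "jog_arm", "body": {
  "commands": "0 0 -0.003 0 0 0;-0.001 -0.012 -0.003 0 0 0;-0.0015 -0.022 -0.003 0 0 0;-0.002 -0.03 -0.003 0 0 0;-0.0025 -0.038 -0.003 0 0 0;-0.003 -0.046 -0.003 0 0 0;-0.0035 -0.054 -0.003 0 0 0;-0.004 -0.062 -0.003 0 0 0;-0.0045 -0.07 -0.003 0 0 0;-0.005 -0.078 -0.003 0 0 0;-0.0055 -0.086 -0.003 0 0 0;-0.006 -0.094 -0.003 0 0 0;-0.0065 -0.102 -0.003 0 0 0;-0.007 -0.11 -0.003 0 0 0;-0.0075 -0.118 -0.003 0 0 0;-0.008 -0.124 -0.003 0 0 0;-0.0085 -0.13 -0.003 0 0 0;-0.0085 -0.134 -0.003 0 0 0;-0.0085 -0.134 -0.003 0 0 0;-0.0085 -0.134 -0.003 0 0 0"
}}

```text
time: 13.7
eef_pos: [0.5268, 0.1376, 0.0572]
tcp_rot: [0.728, 0.685, 0.0, 0.001]
contact_force: [-0.3, -0.6, 0.7]
opening: 0.003
```

```bash
python3 w.py s7 side
python3 - <<'E'
import cv2
f=cv2.imread("pics/s7.png")[170:310,220:380]
cv2.imwrite("pics/s7z.png",cv2.resize(f,None,fx=4,fy=4,interpolation=cv2.INTER_CUBIC))
E
```

```text
13.75 [0.5267 0.1377 0.0572] [7.283e-01 6.853e-01 3.000e-04 5.000e-04] -0.0019984432947982044 [ 0.12  0.05 -0.1 ]
```

View pics/s7z.png

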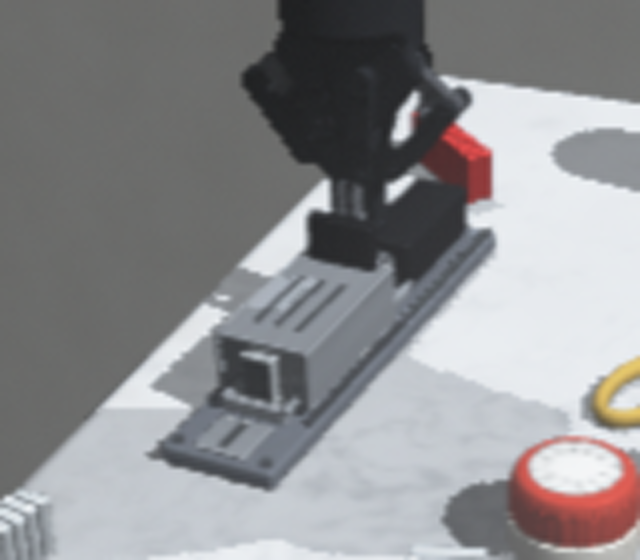

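The rail has passed over the stick and is nearly closed. I'll ease it to the stop while watching the force.

Request:
{"method": "jog_arm", "body": {
  "commands": "-0.0002 -0.003 0 0 0 0;-0.0003 -0.005 0 0 0 0;-0.0005 -0.007 0 0 0 0;-0.0005 -0.008 0 0 0 0;-0.0005 -0.008 0 0 0 0"
}}

```text
time: 14.38
eef_pos: [0.5261, 0.1304, 0.0571]
tcp_rot: [0.729, 0.685, 0.001, -0.0]
contact_force: [1.2, 5.4, 1.1]
opening: -0.001
```

Request:
{"method": "jog_arm", "body": {
  "commands": "0 -0.001 0 0 0 0;0 -0.002 0 0 0 0;0 -0.002 0 0 0 0"
}}

```text
time: 14.75
eef_pos: [0.5261, 0.1303, 0.0572]
tcp_rot: [0.729, 0.685, 0.002, -0.001]
contact_force: [2.0, 11.6, 0.1]
opening: 0.002
```

The arm stopped at y=0.130, where I expected the stop, and the force rose to 11.6 N. Now I'll back off, lift and check.

Request:
{"method": "jog_arm", "body": {
  "commands": "0 0.01 0 0 0 0;0.001 0.025 0 0 0 0;0.001 0.025 0.03 0 0 0;0.001 0.025 0.09 0 0 0;0 0 0.15 0 0 0;0 0 0.17 0 0 0;0 0 0.17 0 0 0;0 0 0.17 0 0 0"
}}

```text
time: 15.75
eef_pos: [0.5247, 0.128, 0.2248]
tcp_rot: [0.728, 0.685, -0.001, -0.001]
contact_force: [-0.7, -0.2, -0.5]
opening: -0.002
```

```bash
python3 w.py s8 side; python3 w.py w8
python3 - <<'E'
import cv2
f=cv2.imread("pics/s8.png")[170:310,220:380]
cv2.imwrite("pics/s8z.png",cv2.resize(f,None,fx=4,fy=4,interpolation=cv2.INTER_CUBIC))
from plant import *
from h import *
for n in ["side","wrist"]:
  W=np.load({"side":"s8.npz","wrist":"w8.npz"}[n])["W"]
  P=W.reshape(-1,3);b=(abs(P[:,0]-.525)<.06)&(P[:,1]<.2)&(P[:,1]>-.1)
  q=P[b&(abs(P[:,2]-.051)<.003)]
  print(n,len(q),cv2.minAreaRect((q[:,:2]*1000).astype(np.float32)))
  q=P[b&(P[:,2]>.06)&(P[:,2]<.08)]
  print("tab",len(q),cv2.minAreaRect((q[:,:2]*1000).astype(np.float32)) if len(q) else "")
  vision.read_camera(n)
  for t in ["wide_stick_center","short_stick_center"]:
    for r in cut_out(n,t)[:1]:
      p=W[r["pixels"]];p=p[p[:,2]>.024]
      if len(p)>5:print(t,r["conf"],cv2.minAreaRect((p[:,:2]*1000).astype(np.float32)))
E
```

```text
15.8 [0.5245 0.1279 0.2243] [ 0.7282  0.6854 -0.0018 -0.0013] 0.0016372764139178737 [ 0.14 -0.22 -0.03]
15.85 [0.5245 0.1279 0.2242] [ 0.7282  0.6854 -0.0018 -0.0014] 0.004341965879819613 [ 0.09 -0.02  0.52]
side 621 ((521.2955322265625, 70.73583984375), (98.73782348632812, 55.5709228515625), 85.83831024169922)
tab 156 ((524.4635620117188, 111.66043090820312), (13.4877290725708, 39.37720489501953), 88.62723541259766)
wide_stick_center 0.57 ((775.3812255859375, -388.3465881347656), (36.54562759399414, 688.7614135742188), 20.48752212524414)
short_stick_center 0.83 ((674.0572509765625, -408.3548889160156), (37.549869537353516, 760.2311401367188), 36.069580078125)
wrist 2976 ((521.9269409179688, 81.5108642578125), (80.31037139892578, 53.95471954345703), 86.57339477539062)
tab 612 ((523.9170532226562, 113.7970199584961), (9.389138221740723, 39.81584930419922), 86.76032257080078)
wide_stick_center 0.48 ((617.1806030273438, 36.24290466308594), (2.6469478607177734, 228.291015625), 28.28106117248535)
```

View pics/s8z.png

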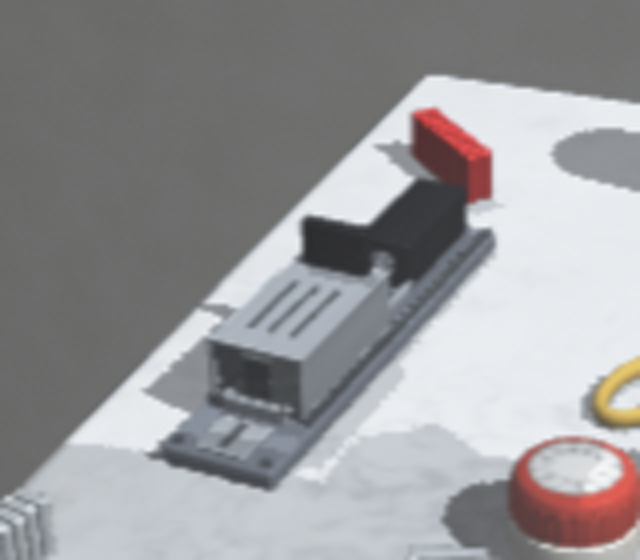

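```bash
python3 -c "
from plant import *
print(ctrl.sign_off())"
```

```text
the job is handed in; nothing more can be done
None
```

I loaded the full narrow stick into the clipper and closed the rail over it, then handed the job in at about 16 s of the 45 s allowed. `ctrl.sign_off()` gave no verdict, as expected.

- **Loading:** I gripped the stick at mid-length and pushed the follower back with its end, about 3 to 4 N. I then lowered it to the floor behind the lip and let go. Afterwards its top measured 42 to 43 mm above the worktop (44 mm if flat on the floor). The side view showed it flat between the lip and the pushed-back follower.
- **Closing:** I pushed the rail by its tab to the stop, where the push force rose to 11.6 N. The tab then measured 48 mm behind the clipper origin, which is fully closed; the side camera gave a value about 2 mm different, within its calibration error. The arm was lifted clear, with no force on the tool.
- **Not confirmed:** The last automatic measurement of the wide and short sticks' positions gave useless numbers, from a noisy image mask. In the last full side view, taken before the rail push, both sat at their starting pixels, and the arm did not go near them after that.

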